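# Offer the matching heel up to the cemented heel seat

## Task

A shoe stands bottom-up on the bench jack with its heel seat cemented and its heel still missing. From the tray take the heel of the same style as the one on its finished mate, which is the upright shoe standing next to the jack (the other upright shoe, farther from it, belongs to another order), and carry it over the shoes to the seat. Finish while holding it still about 10 mm above the seat, squarely in line with it and level, its flat breast towards the toe, ready to be pressed on; the cement grabs at the first touch, so let nothing touch the jack or its shoe, and leave everything else where it is.

Things in the scene. Friction and masses are not known exactly. Their poses are not given: they have to be found in the camera images.
- jack: Fixed grey bench jack (120 mm base disc, post, toe arm with round rest) carrying a left shoe on its last, bottom-up. Origin on the bench under the centre of the heel seat; z up, x to the toe. The level seat is 180 mm above the bench; ahead of it the sole rises to 40 mm above the seat (155 mm ahead of its centre); toe 215 mm ahead. Shoe 80 mm wide, 57 mm at the seat.
- seat (a point): Centre of the bare heel seat on top of the shoe on the jack: a tan D-shaped board, 57 mm long and 54 mm wide, level, 180 mm above the bench, its straight edge towards the toe. x points to the toe, z up. Where the centre of the heel's seat face belongs.
- heel_slim: Slim white heel standing in the tray on its wide seat face, tip up; 72 mm tall, 50 g. Origin: centre of the seat face (D-shaped, 56 mm long in x, 54 wide in y); z up to the tip, x to the flat breast, which belongs to the toe side. Stem: flat parallel sides 16 mm apart in y from 35 mm above the seat face to the tip; at 56 mm up its middle is at x = +3 mm and it is 16 mm long in x.
- heel_block: Block heel of the same white material standing in the tray on its wide seat face, tip up; 73 mm tall, 85 g. Origin and axes as for the slim heel (x to the flat breast, z to the tip), same seat face, 56 by 54 mm. Stem: flat parallel sides 40 mm apart in y from 26 mm above the seat face to the tip; at 56 mm up its middle is at x = +7 mm and it is 36 mm long in x.
- heel_slim_breast (a point): Point on the slim heel at the middle of the straight front edge of its seat face, 28 mm along x from the heel's origin.
- heel_block_breast (a point): Point on the block heel at the middle of the straight front edge of its seat face, 28 mm along x from the heel's origin.
- shoe_slim: Finished right shoe on its last, upright, with the slim heel fitted; 240 mm long, 80 wide, 156 high. Origin on the bench under the middle of its length; x to the toe, z up. It is the mate if it stands next to the jack (within 320 mm of it, between jack and tray); the shoe of the other order is more than 380 mm from the jack.
- shoe_block: Finished right shoe on its last, upright, with the block heel fitted; same size and frame as the other, and the mate if it is the one next to the jack.
- tray: Fixed shallow plywood tray, 130 by 260 mm (x, y), walls 26 mm high, floor 8 mm above the bench; the two heels stand in it about 120 mm apart in y. Origin at the centre of its underside.
- cement_bottle: Green squeeze bottle with a long nozzle, 66 mm across, 148 mm tall, standing. Origin at the centre of its underside.
- nail_bowl: White bowl of tacks, 110 mm across, 45 mm high. Origin at the centre of its underside.
- pincers: Steel lasting pincers lying flat, 190 mm long in x, 60 mm wide, 16 mm high. Origin on the bench near their rivet.
Not all that is in view belongs to the job. Leave any red look-alike of the shoe_slim alone.

How it is judged:
By the outcome, as a careful person would: the job done as asked, in the order asked, and still so for the second after the job is handed in, while the arm keeps its last pose, push and grip.
It also fails if it takes over 35 s, if anything falls off the work surface, if the arm or the gripper's body presses on something with over 40 N, if the wrist force passes 120 N, or if a joint passes its speed limit or range.

## Robot

A 6-joint arm with a two-finger parallel gripper is mounted at the origin on the work surface. World frame = base frame: x ahead of the robot, y to its left, z up, the work surface at z = 0. Lengths are in mm, angles in rad, forces in N, time in s.
With the tool pointing down it reaches from about 300 to 775 mm from the base axis. Payload 14.6 kg.
Tool frame: the origin (TCP) lies on the front face of the gripper's body, between the roots of the fingers; the fingertips stand 97 mm ahead of it and the grasp point (between the pads) lies 78 mm ahead of it; z points along the fingers, y is the line along which they close (so a half turn about z gives the same grasp; the last joint's range is limited). The gripper opens to 94 mm and grips with 3 to 60 N. Pads are 16 mm wide; open, the fingers measure 119 mm over their backs; the gripper's body (75 mm by 177 mm) begins 78 mm behind the grasp point.
Start: joints at [-1.394, 0.3, 1.521, -0, 1.321, -0.067], TCP at [132.759, -533.727, 302.646] pointing down, gripper open.
Joint ranges: [-3.03, 3.03], [-0.79, 2.21], [0.23, 2.52], [-1.04, 4.18], [0, 3.07], [-2.55, 2.55]. Speed limits (rad/s): [2.22, 2.22, 2.57, 3.14, 3.14, 3.14].

## Interface

Orientations are given as [roll, pitch, yaw] about the fixed x, y, z axes, in that order (R = Rz(yaw) Ry(pitch) Rx(roll)).
In Python, from cell import * gives the robot as it stands.
- The arm moves only by the tool carry_out, never from a script. Its arguments are lists of equal length, an entry for each row: "slide": the shift along the world's x, y, z scaled (see below), a list of three; "dr": the turn, a rotation vector about the world's x, y, z scaled (see below), a list of three; "gripper": the opening in per cent of the stroke, from 0 (shut) to 100 (fully open). A call has 1 to 10 rows; each row is the pose to reach, as a shift and turn from the pose commanded when the call began, turning the shorter way round; what a row does not reach only later rows make up. The controller multiplies each number of a shift by 0.25 m and each number of a turn by 360 degrees. A row lasts 1/12 s, in which the tool goes at most 41.7 mm and 7.16 degrees, less where a joint would pass 70% of its speed; a pose out of reach is approached as far as the arm can. A call with a number of a shift or a turn outside -1 to 1 is refused whole. A call with a gripper value outside its range is refused whole. The fingers move at their own pace and stop on an object; "newtons" is the grip in N (left out, the last holds). Time passes only in rows, so rows that repeat a pose let the fingers close. It gives the time, the measured TCP pose, the force, the opening and the grip force at its end, in the units of the state.
- read_state(): the state, without advancing time (a new reading comes with each control period).
- camera(name): name is "scene" or "top" or "wrist"; returns the picture (480x640x3 uint8, red, green, blue); there is no depth.
- camera_model(name): a dict with "vfov" (degrees; the focal length in pixels is half the picture's height over the tangent of half this angle, whatever the lens; pixels are square), "cx", "cy" (the principal point, pixels), "R" (3x3) and "t" (3): a world point X has camera coordinates R X + t. Camera axes: x right, y down, z forward; pixel columns grow to the right and rows downward; lengths in mm; the calibration is good to about 2 mm. A picture is of the moment at which its call begins: read the wrist's pose just before it. camera_model takes no time and is no camera call; for the wrist camera it gives the pose at the moment of the call.
- sign_off(): hands the job in; it is judged then, once.
The state is a dict: "clock": time; "joints": joint angles; "qd": joint speeds; "effort": joint torques, N m; "eef_pos": TCP position; "eef_rot": TCP orientation; "wrist_force": force on the tool from outside, world axes, zero at the start; "moment": the same for the moment, N m; "finger_gap": finger opening in mm; "finger_force": force on a finger pad.
Only numpy, scipy, OpenCV 4.12 (cv2) and the standard library are available. Lean on these libraries where they do the work, as an engineer would, in place of code of your own. Each camera call takes 0.05 s, during which the arm holds its last target. There are 200 camera calls.

## Working session

There is one attempt and no reset: what is moved stays moved. The work goes in short steps, Python scripts to look and compute and a tool call to move; the robot and the scene stay as the last step left them, time stands still between calls to the robot, and variables do not carry over. Pictures are saved under pics/ and viewed, at most 10 in all, crops included, and the job is handed in when it is done.

Besides the shell and the picture viewer there is one more tool, called after "Call:" as name(argument=value, ...) on one line, values as JSON. carry_out: Moves the arm, as the interface text tells. Its arguments: {"type":"object","properties":{"slide":{"type":"array","items":{"type":"array","items":{"type":"number","minimum":-1,"maximum":1}}},"dr":{"type":"array","items":{"type":"array","items":{"type":"number","minimum":-1,"maximum":1}}},"gripper":{"type":"array","items":{"type":"number"}},"newtons":{"type":"number"}},"required":["slide","dr","gripper"]}

```bash
mkdir -p pics; python3 - <<'E'
from cell import *
import cv2,numpy as np
a=camera("scene");b=camera("top")
cv2.imwrite("pics/s.png",a[:,:,::-1]);cv2.imwrite("pics/t.png",b[:,:,::-1])
for n in("scene","top","wrist"):
    m=camera_model(n);print(n,m["vfov"],m["cx"],m["cy"],np.round(m["R"],4).tolist(),np.round(m["t"],1),[k for k in m])
s=read_state();print(s)
E
```

```text
scene 57.34168722478967 317.5020303736551 236.32473510172508 [[0.3099, 0.9508, 0.0054], [0.6895, -0.2208, -0.6899], [-0.6547, 0.2175, -0.7239]] [-106.2 -264.6 1523.3] ['vfov', 'cx', 'cy', 'R', 't']
top 45.88010374774653 325.2484233693044 239.92880807221366 [[0.0196, -0.9998, 0.0064], [-0.9958, -0.0201, -0.0896], [0.0897, -0.0046, -0.996]] [ -77.6  484.5 1497. ] ['vfov', 'cx', 'cy', 'R', 't']
wrist 62.38316082883416 319.7086507374112 238.39097553911617 [[0.2419, -0.9703, -0.0007], [-0.9376, -0.234, 0.2571], [-0.2496, -0.0616, -0.9664]] [-550.2  -26.7  390.3] ['vfov', 'cx', 'cy', 'R', 't']
{'clock': 0.1, 'joints': array([-1.39359968e+00,  3.00416184e-01,  1.52152654e+00, -3.69240180e-06,
        1.32072085e+00, -6.65789083e-02]), 'qd': array([ 3.87081908e-04, -1.01267601e-03, -1.96642772e-03, -9.15199748e-04,
        7.62841688e-05,  2.14405663e-04]), 'effort': array([ 6.31894327e-04, -5.32644188e+01, -3.53283012e+01,  7.09981145e-02,
        2.34709441e-02, -4.80254232e-05]), 'eef_pos': array([ 132.73541576, -533.59728476,  302.13947528]), 'eef_rot': array([-3.14052387e+00, -6.76795214e-05,  2.43776434e-01]), 'wrist_force': array([ 1.084464  , -0.38211576, -0.6763451 ]), 'moment': array([-0.02166622,  0.01755764, -0.00910615]), 'finger_force': 0.0, 'finger_gap': 94.13845996072892}
```

View pics/s.png

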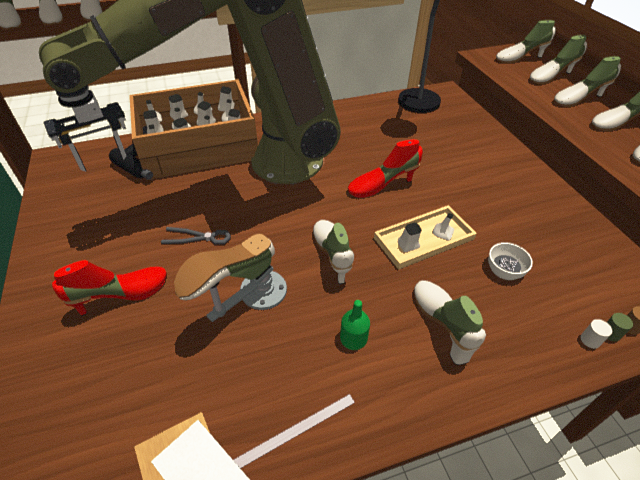

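View pics/t.png

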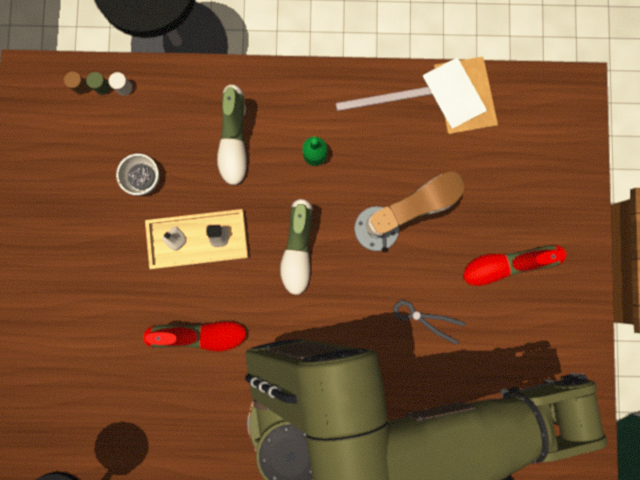

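```bash
cat > h.py <<'E'
from cell import *
import cv2,numpy as np
def ray(m,u,v):
    f=240/np.tan(np.radians(m["vfov"]/2));R=np.array(m["R"]);t=np.array(m["t"])
    return -R.T@t, R.T@np.array([(u-m["cx"])/f,(v-m["cy"])/f,1])
def onz(m,u,v,z):
    c,d=ray(m,u,v);return c+d*(z-c[2])/d[2]
def proj(m,X):
    f=240/np.tan(np.radians(m["vfov"]/2));p=np.array(m["R"])@np.array(X,float)+m["t"]
    return np.array([m["cx"]+f*p[0]/p[2],m["cy"]+f*p[1]/p[2]])
E
python3 - <<'E'
from h import *
m=camera_model("top");c=camera_model("scene")
for n,u,v,z in[("mate",300,245,80),("other",232,135,80),("slimtip",168,236,80),("slimseat",176,240,12),("blocktip",214,232,81),("seat",382,221,180),("tray",197,239,20)]:print(n,onz(m,u,v,z).round())
for n,u,v,z in[("slimtip",449,216,80),("blocktip",410,228,81),("seat",258,243,180)]:print(n,onz(c,u,v,z).round())
a=cv2.imread("pics/s.png");b=cv2.imread("pics/t.png")
r=lambda i,x,y,w,h:cv2.resize(i[y:y+h,x:x+w],(400,300),interpolation=cv2.INTER_CUBIC)
cv2.imwrite("pics/c.png",np.vstack([np.hstack([r(a,290,210,112,84),r(a,400,280,112,84)]),np.hstack([r(a,376,196,112,84),r(b,145,195,112,84)])]))
cv2.imwrite("pics/d.png",np.hstack([r(b,350,180,112,84),r(a,200,210,112,84)]))
E
```

```text
mate [466.  -3.  80.]
other [751. 182.  80.]
slimtip [483. 337.  80.]
slimseat [479. 334.  12.]
blocktip [495. 219.  81.]
seat [ 520. -203.  180.]
tray [482. 276.  20.]
slimtip [489. 336.  80.]
blocktip [500. 211.  81.]
seat [ 521. -203.  180.]
```

View pics/c.png

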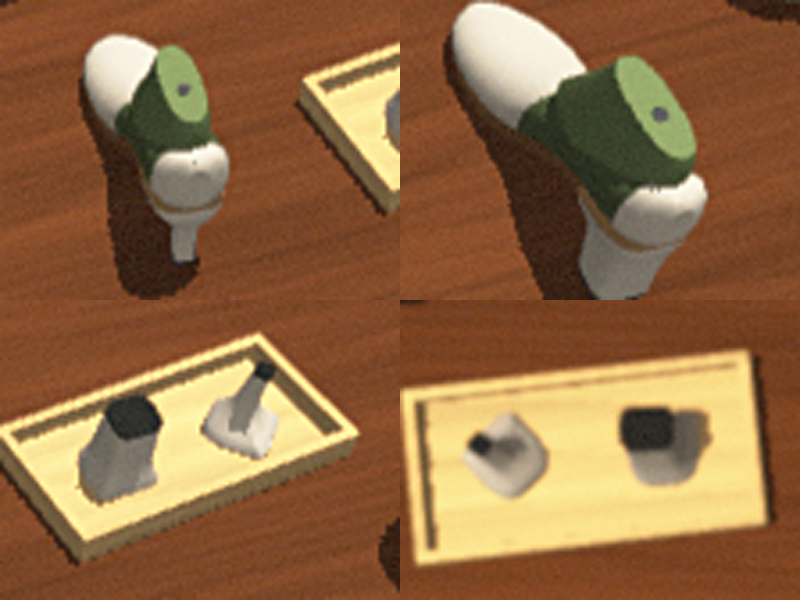

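View pics/d.png

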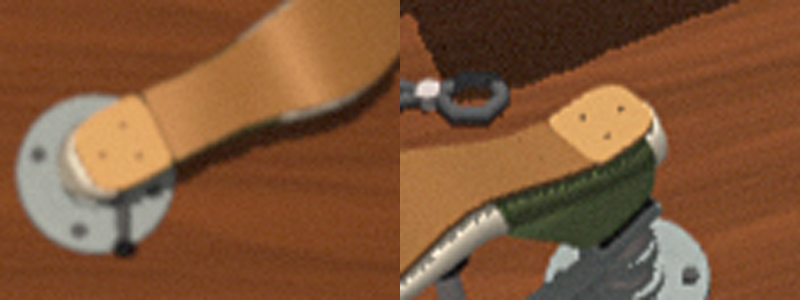

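Mate (top 300,245; scene 335,250) has the slim heel. Candidates: slim heel (top ~172,238; scene ~449,216), block heel (top 215,235; scene 410,228), and the fitted or red shoes' heels. The crop confirms that the slim heel is the one at top 172,238, with its thin dark-tipped stem. First I'll look at the seat from above.

Call:
carry_out(slide=[[0.7,0.7,0.3],[0.7,0.7,0.3],[0.7,0.7,0.3],[0.7,0.7,0.3],[0.7,0.7,0.3],[0.7,0.7,0.3],[0.7,0.7,0.3]], dr=[[0,0,0],[0,0,0],[0,0,0],[0,0,0],[0,0,0],[0,0,0],[0,0,0]], gripper=[100,100,100,100,100,100,100])

```text
clock: 0.68
eef_pos: [310.5, -355.6, 379.6]
eef_rot: [3.14, -0.002, 0.247]
wrist_force: [0.2, 0.1, 0.5]
finger_gap: 93.9
finger_force: 0.0
```

Call:
carry_out(slide=[[0.8,0.64,0],[0.8,0.64,0],[0.8,0.64,0],[0.8,0.64,0],[0.8,0.64,0],[0.8,0.64,0],[0.8,0.64,0],[0.8,0.64,0],[0.8,0.64,0]], dr=[[0,0,0],[0,0,0],[0,0,0],[0,0,0],[0,0,0],[0,0,0],[0,0,0],[0,0,0],[0,0,0]], gripper=[100,100,100,100,100,100,100,100,100])

```text
clock: 1.43
eef_pos: [507.4, -199.1, 377.1]
eef_rot: [-3.141, 0.001, 0.244]
wrist_force: [-0.2, -1.0, 0.0]
finger_gap: 94.2
finger_force: 0.0
```

```bash
python3 - <<'E'
from h import *
import json
s=read_state();m=camera_model("wrist");a=camera("wrist")
cv2.imwrite("pics/w1.png",a[:,:,::-1]);json.dump({k:np.array(v).tolist() for k,v in m.items()},open("m1.json","w"))
print(s["clock"],s["eef_pos"],s["eef_rot"],s["joints"].round(2),s["qd"].round(3),proj(m,[520,-203,180]))
E
```

```text
1.4333 [ 507.40871231 -199.11634224  377.10267061] [-3.14113065e+00  1.02748850e-03  2.44291905e-01] [-0.44  0.24  1.42 -0.    1.48  0.89] [-0.031 -0.018  0.009 -0.002  0.    -0.001] [328.40889368 223.97879691]
```

View pics/w1.png

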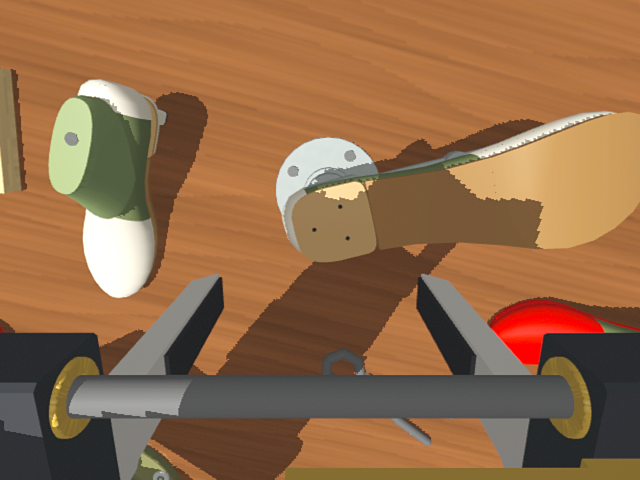

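The picture shows the seat at about (285–378, 178–262), with its straight edge from (364,180) to (378,249). The nail dots are at (340,206), (347,238) and (314,229). I'll crop it to refine these.

```bash
python3 - <<'E'
from h import *
import json
m=json.load(open("m1.json"));a=cv2.imread("pics/w1.png")
c=a[165:275,270:400].astype(float)
c=cv2.resize(np.clip(c*1.3,0,255).astype('uint8'),None,fx=5,fy=5,interpolation=cv2.INTER_CUBIC)
cv2.imwrite("pics/w1c.png",c)
g=cv2.cvtColor(a,cv2.COLOR_BGR2GRAY)
# nail dots
bh=cv2.morphologyEx(g,cv2.MORPH_BLACKHAT,np.ones((7,7)))
for u,v in[(340,206),(347,238),(314,229)]:
    w=bh[v-5:v+6,u-5:u+6].astype(float);w[w<.5*w.max()]=0
    yy,xx=np.mgrid[v-5:v+6,u-5:u+6];p=((xx*w).sum()/w.sum(),(yy*w).sum()/w.sum())
    print(np.round(p,1),onz(m,*p,180).round(1))
# breast edge: steepest change along rows
P=[]
for v in range(186,250,4):
    r=cv2.GaussianBlur(a,(3,3),0)[v,360:390].astype(int).sum(1);d=np.abs(np.diff(r));P.append((v,360+int(d.argmax()),int(d.max())))
print(P)
E
```

```text
[339.8 206.3] [ 534.5 -207.6  180. ]
[347.2 237.8] [ 513.3 -218.8  180. ]
[313.8 229.3] [ 513.6 -193.7  180. ]
[(186, 362, 124), (190, 364, 155), (194, 365, 48), (198, 367, 44), (202, 368, 44), (206, 368, 44), (210, 369, 44), (214, 370, 48), (218, 371, 51), (222, 372, 51), (226, 373, 48), (230, 374, 43), (234, 374, 47), (238, 375, 58), (242, 375, 59), (246, 375, 64)]
```

View pics/w1c.png

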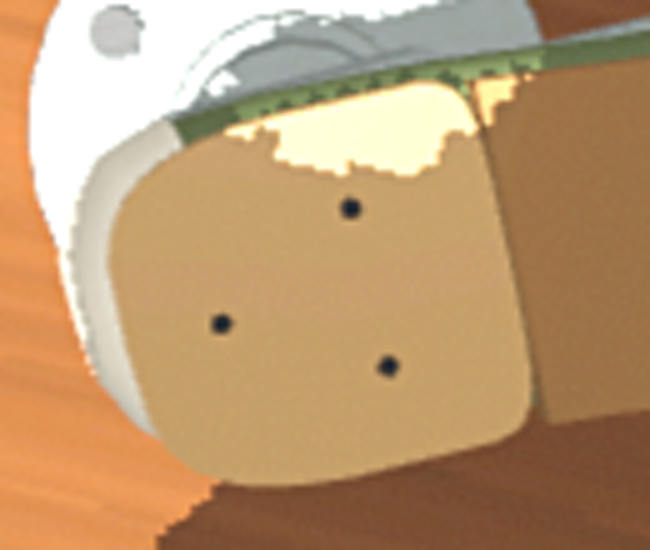

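Call:
carry_out(slide=[[-0.05,0.95,0],[-0.05,0.95,0],[-0.05,0.95,0],[-0.05,0.95,0],[-0.05,0.95,0],[-0.05,0.95,0]], dr=[[0,0,0],[0,0,0],[0,0,0],[0,0,0],[0,0,0],[0,0,0]], gripper=[100,100,100,100,100,100])

```text
clock: 1.98
eef_pos: [494.2, 39.9, 378.1]
eef_rot: [3.142, -0.001, 0.243]
wrist_force: [0.4, 0.5, 0.2]
finger_gap: 93.7
finger_force: 0.0
```

Call:
carry_out(slide=[[-0.05,1.0,0],[-0.05,1.0,0],[-0.05,1.0,0],[-0.05,1.0,0],[-0.05,1.0,0],[-0.05,1.0,-0.3],[-0.05,1.0,-0.3],[-0.05,1.0,-0.3],[-0.05,1.0,-0.3],[-0.05,1.0,-0.3]], dr=[[0,0,0],[0,0,0],[0,0,0],[0,0,0],[0,0,0],[0,0,0],[0,0,0],[0,0,0],[0,0,0],[0,0,0]], gripper=[100,100,100,100,100,100,100,100,100,100])

```text
clock: 2.82
eef_pos: [483.5, 287.3, 304.3]
eef_rot: [-3.141, -0.002, 0.242]
wrist_force: [0.2, 0.1, 0.9]
finger_gap: 94.2
finger_force: 0.0
```

```bash
python3 - <<'E'
from h import *
import json
s=read_state();m=camera_model("wrist");a=camera("wrist")
cv2.imwrite("pics/w2.png",a[:,:,::-1]);json.dump({k:np.array(v).tolist() for k,v in m.items()},open("m2.json","w"))
print(s["clock"],s["eef_pos"],s["eef_rot"],s["joints"].round(2),proj(m,[480,335,8]))
E
```

```text
2.8167 [483.5184883  287.33318129 304.34520949] [-3.14141277e+00 -1.68703382e-03  2.42258468e-01] [ 0.47  0.33  1.48 -0.    1.33  1.8 ] [270.23724227 205.07198387]
```

View pics/w2.png

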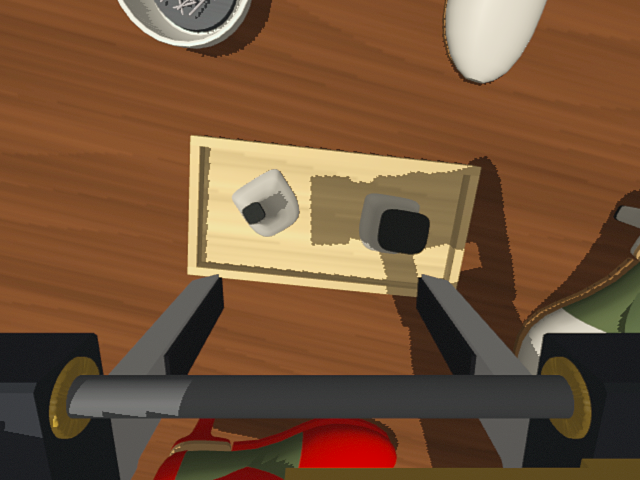

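w2 shows the slim heel's seat face at about (233–299, 169–237), with its tip at (254,213); the block heel is at (400,225). I'll crop the slim heel and measure the seat outline.

```bash
python3 - <<'E'
from h import *
import json
m=json.load(open("m1.json"))
W=lambda x,y:onz(m,270+(x+.5)/5-.5,165+(y+.5)/5-.5,180)[:2]
n=np.array([onz(m,339.8,206.3,180),onz(m,347.2,237.8,180),onz(m,313.8,229.3,180)])[:,:2]
d1=n[0]-n[1];print("yaw front",np.degrees(np.arctan2(-d1[0],d1[1])))
ax=(n[0]+n[1])/2-n[2];print("yaw ax",np.degrees(np.arctan2(ax[1],ax[0])))
e=W(478,110)-W(534,390);print("yaw edge",np.degrees(np.arctan2(-e[0],e[1])))
ax/=np.linalg.norm(ax);lat=np.array([-ax[1],ax[0]]);O=n[2]
for nm,x,y in[("breast",478,110),("breast",505,250),("breast",534,390),("back",110,250),("back",118,300),("back",135,365),("top",300,112),("top",350,97),("top",400,84),("bot",270,487),("bot",330,482),("bot",400,465),("bot",470,448)]:
    p=W(x,y)-O;print(nm,np.round([p@ax,p@lat],1))
print("O",O,ax)
a=cv2.imread("pics/w2.png")[155:255,215:320]
cv2.imwrite("pics/w2c.png",cv2.resize(a,None,fx=6,fy=6,interpolation=cv2.INTER_CUBIC))
E
```

```text
yaw front -62.207634572652275
yaw ax -62.211336955892605
yaw edge -63.0409675381435
breast [42.5 21.4]
breast [42.1  0.8]
breast [ 41.9 -20.5]
back [-12.8  14.3]
back [-13.6   6.9]
back [-13.6  -3. ]
top [18.2 27. ]
top [25.5 27.4]
top [32.7 27.5]
bot [  1.  -25.8]
bot [  9.8 -27.2]
bot [ 20.4 -27.1]
bot [ 31. -27.]
O [ 513.62005338 -193.73284175] [ 0.4662116  -0.88467324]
```

View pics/w2c.png

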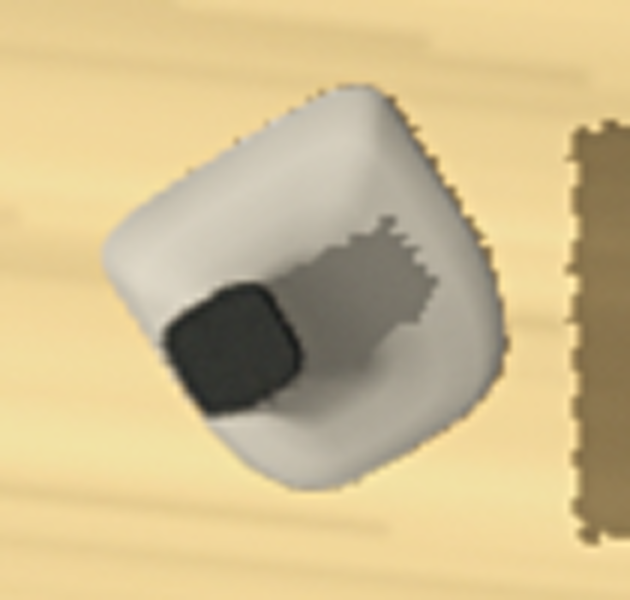

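```bash
python3 - <<'E'
from h import *
import json
m=json.load(open("m2.json"))
W=lambda x,y,z:onz(m,215+(x+.5)/6-.5,155+(y+.5)/6-.5,z)[:2]
def yaw(l,k):
    p=np.array([W(*q,10) for q in l]);d=np.linalg.svd(p-p.mean(0))[2][0]
    a=np.degrees(np.arctan2(d[1],d[0]))+k; return a,p
S={"breast":([(125,285),(150,322),(215,420),(235,445)],90),"sideU":([(160,205),(240,148),(310,105)],0),"sideL":([(360,475),(420,440),(460,415)],0),"back":([(425,150),(470,220),(500,290),(505,340)],90)}
for k,(l,o) in S.items():
    a,p=yaw(l,o);print(k,a%180,p.round(1).tolist())
for q in[(170,335),(210,415),(300,355),(255,285),(232,350)]:print("tip",W(*q,80).round(1))
E
```

```text
breast 135.69233364836674 [[475.2, 367.8], [470.3, 362.8], [457.0, 349.5], [453.7, 345.5]]
sideU 136.82389695821442 [[489.1, 364.8], [501.0, 354.3], [510.2, 345.0]]
sideL 135.15075992862603 [[453.7, 324.8], [461.7, 316.6], [467.3, 311.2]]
back 126.36780516306342 [[507.7, 326.0], [498.6, 316.7], [488.8, 309.5], [481.1, 306.9]]
tip [485.2 349.1]
tip [476. 342.]
tip [486.7 332.1]
tip [494.4 339.7]
tip [485.2 340.9]
```

Seat: centre at about (520,-206), yaw −62.3°. Slim heel: yaw about 136°, tip near (485,341). Next I turn the tool in line with it and look from close by.

Call:
carry_out(slide=[[0.01,0.21,0],[0.01,0.21,0],[0.01,0.21,0],[0.01,0.21,0],[0.01,0.21,0],[0.01,0.21,0],[0.01,0.21,0],[0.01,0.21,0],[0.01,0.21,0]], dr=[[0,0,0.17],[0,0,0.17],[0,0,0.17],[0,0,0.17],[0,0,0.17],[0,0,0.17],[0,0,0.17],[0,0,0.17],[0,0,0.17]], gripper=[100,100,100,100,100,100,100,100,100])

```text
clock: 3.62
eef_pos: [486.2, 339.9, 305.1]
eef_rot: [3.139, -0.002, 1.317]
wrist_force: [-0.9, -0.9, -0.2]
finger_gap: 94.3
finger_force: 0.0
```

Call:
carry_out(slide=[[0,0,-0.3],[0,0,-0.3],[0,0,-0.3],[0,0,-0.3],[0,0,-0.3],[0,0,-0.3],[0,0,-0.3],[0,0,-0.3],[0,0,-0.3],[0,0,-0.3]], dr=[[0,0,0.169],[0,0,0.169],[0,0,0.169],[0,0,0.169],[0,0,0.169],[0,0,0.169],[0,0,0.169],[0,0,0.169],[0,0,0.169],[0,0,0.169]], gripper=[100,100,100,100,100,100,100,100,100,100])

```text
clock: 4.45
eef_pos: [486.4, 340.2, 229.9]
eef_rot: [3.138, 0.001, 2.375]
wrist_force: [-0.0, -0.2, 0.3]
finger_gap: 94.2
finger_force: 0.0
```

```bash
python3 - <<'E'
from h import *
import json
s=read_state();m=camera_model("wrist");a=camera("wrist")
cv2.imwrite("pics/w3.png",a[:,:,::-1]);json.dump({k:np.array(v).tolist() for k,v in m.items()},open("m3.json","w"))
print(s["clock"],s["eef_pos"],s["eef_rot"],s["joints"].round(2),proj(m,[480,335,8]))
E
```

```text
4.45 [486.36075494 340.23746238 229.88836126] [3.13849355e+00 9.24929825e-04 2.37509850e+00] [ 0.55  0.46  1.48 -0.    1.2  -0.26] [308.53157741 228.6891391 ]
```

View pics/w3.png

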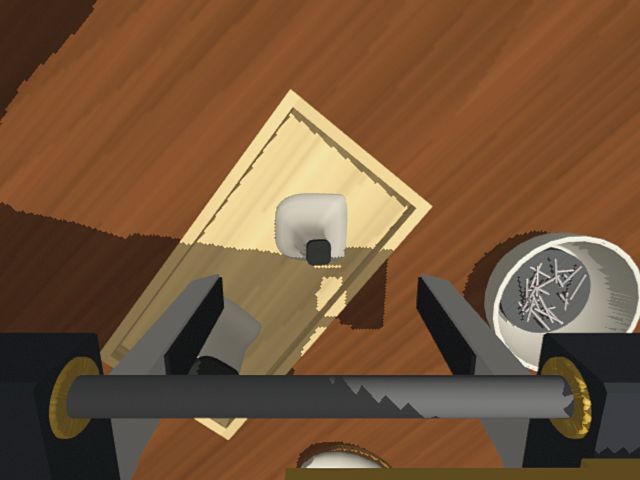

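The close view shows the rounded corners on the left of the seat face (275,205–255). The tip (318,252) is offset to the right, so the breast faces right: heel yaw is about 46°, not 136°. I'll measure that from straight-edge fits.

```bash
python3 - <<'E'
from h import *
import json
m=json.load(open("m3.json"));a=cv2.imread("pics/w3.png")
hsv=cv2.cvtColor(a,cv2.COLOR_BGR2HSV)
mk=((hsv[...,1]<70)&(hsv[...,2]>60)).astype('uint8');M=np.zeros_like(mk);M[185:262,265:355]=mk[185:262,265:355]
tip=(hsv[...,2]<60);T=np.zeros_like(mk);T[225:275,295:340]=tip[225:275,295:340]
n,l,st,ce=cv2.connectedComponentsWithStats(T);k=1+st[1:,4].argmax();print("tip",st[k],ce[k],onz(m,*ce[k],80).round(1))
n,l,st,ce=cv2.connectedComponentsWithStats(M);k=1+st[1:,4].argmax();print("heel",st[k]);L=l==k
top=[(u,np.where(L[:,u])[0].min()) for u in range(292,336)]
right=[(np.where(L[v])[0].max(),v) for v in range(205,248)]
left=[(np.where(L[v])[0].min(),v) for v in range(196,258,4)]
for nm,e,z in(("side(top)",top,10),("breast(right)",right,10),("back",left,10)):
    p=np.array([onz(m,u+(.5 if nm[0]=="b" and nm[1]=="r" else -.5 if nm[0]=="b" else 0),v,z)[:2] for u,v in e])
    vx,vy,x,y=cv2.fitLine(p.astype('float32'),cv2.DIST_HUBER,0,.01,.01).ravel();print(nm,np.degrees(np.arctan2(vy,vx))%180,x.round(1),y.round(1))
    if nm=="back":
        d=np.array([np.cos(np.radians(46)),np.sin(np.radians(46))]);print((p@d).round(1))
print(left)
E
```

```text
tip [306 240  25  25 543] [317.9907919  251.87292818] [483.2 342.4  80. ]
heel [ 275  193   72   68 4004]
side(top) 46.135227 461.8 356.3
breast(right) 137.11755 498.2 358.7
back 134.62515 461.3 318.3
[559.3 554.6 551.5 549.9 549.  548.9 548.1 548.  547.9 548.6 548.5 548.4
 549.1 549.8 552.9 556.8]
[(np.int64(289), 196), (np.int64(283), 200), (np.int64(279), 204), (np.int64(277), 208), (np.int64(276), 212), (np.int64(276), 216), (np.int64(275), 220), (np.int64(275), 224), (np.int64(275), 228), (np.int64(276), 232), (np.int64(276), 236), (np.int64(276), 240), (np.int64(277), 244), (np.int64(278), 248), (np.int64(282), 252), (np.int64(287), 256)]
```

Call:
carry_out(slide=[[0,0,0],[0,0,0],[0,0,0],[0,0,0],[0,0,0],[0,0,0],[0,0,0]], dr=[[0,0,-0.125],[0,0,-0.125],[0,0,-0.125],[0,0,-0.125],[0,0,-0.125],[0,0,-0.125],[0,0,-0.125]], gripper=[100,100,100,100,100,100,100])

```text
clock: 5.08
eef_pos: [485.9, 340.7, 228.9]
eef_rot: [3.14, -0.001, 1.577]
wrist_force: [0.9, -0.4, 0.2]
finger_gap: 94.2
finger_force: 0.0
```

Call:
carry_out(slide=[[-0.015,-0.003,0],[-0.015,-0.003,0],[-0.015,-0.003,0],[-0.015,-0.003,0],[-0.015,-0.003,0],[-0.015,-0.003,0],[-0.015,-0.003,0],[-0.015,-0.003,0]], dr=[[0,0,-0.122],[0,0,-0.122],[0,0,-0.122],[0,0,-0.122],[0,0,-0.122],[0,0,-0.122],[0,0,-0.122],[0,0,-0.122]], gripper=[100,100,100,100,100,100,100,100])

```text
clock: 5.75
eef_pos: [481.9, 340.1, 228.5]
eef_rot: [3.141, -0.001, 0.822]
wrist_force: [0.3, -0.0, -0.1]
finger_gap: 94.2
finger_force: 0.0
```

```bash
python3 - <<'E'
from h import *
s=read_state();m=camera_model("wrist");a=camera("wrist")[:,:,::-1].copy()
cv2.imwrite("pics/w4.png",a)
print(s["clock"],s["eef_pos"].round(1),np.degrees(s["eef_rot"]).round(2))
hsv=cv2.cvtColor(a,cv2.COLOR_BGR2HSV)
mk=((hsv[...,1]<70)&(hsv[...,2]>60)).astype('uint8');c=proj(m,[480.8,337,8]).astype(int);t=proj(m,[484,342,80]).astype(int);print(c,t)
def comp(M,c,r):
    Z=np.zeros_like(M);x,y=c;Z[y-r:y+r,x-r:x+r]=M[y-r:y+r,x-r:x+r]
    n,l,st,ce=cv2.connectedComponentsWithStats(Z);k=1+st[1:,4].argmax();return l==k,st[k],ce[k]
L,st,ce=comp(mk,c,50);print("heel",st)
_,st,ce=comp((hsv[...,2]<60).astype('uint8'),t,24);print("tip",st,ce,onz(m,*ce,80).round(1))
x0,y0,w,h=cv2.boundingRect(L.astype('uint8'))
yw=s["eef_rot"][2];d=np.array([np.cos(yw),np.sin(yw)]);l=np.array([-d[1],d[0]]);tcp=s["eef_pos"][:2]
f=lambda u,v:np.round([(onz(m,u,v,10)[:2]-tcp)@d,(onz(m,u,v,10)[:2]-tcp)@l],1)
for v in range(y0,y0+h,6):
    q=np.where(L[v])[0];print(v,q.min(),q.max(),f(q.min()-.5,v),f(q.max()+.5,v))
for u in range(x0+10,x0+w-8,10):
    q=np.where(L[:,u])[0];print("col",u,q.min(),q.max(),f(u,q.min()-.5),f(u,q.max()+.5))
print("tip rel",(onz(m,*ce,80)[:2]-tcp)@d,(onz(m,*ce,80)[:2]-tcp)@l)
E
```

```text
5.75 [481.9 340.1 228.5] [ 1.7998e+02 -7.0000e-02  4.7080e+01]
[320 235] [318 255]
heel [ 286  201   70   71 3898]
tip [308 242  25  25 573] [319.9947644  253.70680628] [485.2 342.4  80. ]
201 294 330 [24.5 19.3] [24.5 -9. ]
207 287 353 [19.8 24.7] [ 19.9 -26.7]
213 286 354 [15.2 25.6] [ 15.2 -27.5]
219 286 354 [10.4 25.7] [ 10.5 -27.7]
225 286 354 [ 5.7 25.8] [  5.7 -27.8]
231 286 353 [ 0.9 25.9] [  0.9 -27.1]
237 286 353 [-3.9 26. ] [ -3.9 -27.2]
243 286 352 [-8.8 26.1] [ -8.8 -26.5]
249 287 351 [-13.7  25.4] [-13.7 -25.8]
255 288 350 [-18.7  24.7] [-18.7 -25.2]
261 291 347 [-23.7  22.4] [-23.7 -22.9]
267 297 342 [-28.7  17.8] [-28.7 -19. ]
col 296 201 266 [24.9 17.4] [-28.3  18.1]
col 306 201 270 [24.9  9.7] [-31.6  10.2]
col 316 201 271 [24.9  2.1] [-32.5   2.2]
col 326 201 271 [24.9 -5.6] [-32.5  -5.8]
col 336 202 270 [ 24.1 -13.2] [-31.6 -13.8]
col 346 203 263 [ 23.3 -20.9] [-25.7 -21.7]
tip rel 3.88160109429648 -0.8812457250933968
```

The heel sits centrally under the TCP, with breast at +25, back at −32 and lateral offset −0.8 mm. That puts its origin at x = −3.5, so I descend to grasp.

Call:
carry_out(slide=[[0.001,-0.004,-0.12],[0.001,-0.004,-0.24],[0.001,-0.004,-0.3],[0.001,-0.004,-0.346],[0.001,-0.004,-0.346],[0.001,-0.004,-0.346]], dr=[[0,0,-0.002],[0,0,-0.002],[0,0,-0.002],[0,0,-0.002],[0,0,-0.002],[0,0,-0.002]], gripper=[100,100,100,100,100,100], newtons=20)

```text
clock: 6.3
eef_pos: [482.0, 339.6, 141.7]
eef_rot: [3.142, -0.0, 0.81]
wrist_force: [-0.7, -0.1, 0.1]
finger_gap: 94.1
finger_force: 0.0
```

Call:
carry_out(slide=[[0,0,0],[0,0,0],[0,0,0],[0,0,0],[0,0,0],[0,0,0],[0,0,0],[0,0,0],[0,0,0],[0,0,0]], dr=[[0,0,0],[0,0,0],[0,0,0],[0,0,0],[0,0,0],[0,0,0],[0,0,0],[0,0,0],[0,0,0],[0,0,0]], gripper=[80,60,45,35,25,20,15,10,5,0], newtons=20)

```text
clock: 7.13
eef_pos: [481.8, 339.5, 141.1]
eef_rot: [3.142, 0.0, 0.809]
wrist_force: [0.6, -0.2, 0.1]
finger_gap: 30.8
finger_force: 0.0
```

Call:
carry_out(slide=[[0,0,0],[0,0,0],[0,0,0],[0,0,0],[0,0,0],[0,0,0],[0,0,0],[0,0,0]], dr=[[0,0,0],[0,0,0],[0,0,0],[0,0,0],[0,0,0],[0,0,0],[0,0,0],[0,0,0]], gripper=[0,0,0,0,0,0,0,0], newtons=20)

```text
clock: 7.8
eef_pos: [481.8, 339.5, 141.1]
eef_rot: [-3.142, 0.0, 0.809]
wrist_force: [0.1, 0.2, 0.2]
finger_gap: 16.0
finger_force: 20.0
```

Call:
carry_out(slide=[[0,0,0.1],[0,0,0.25],[0,0,0.41],[0,0,0.57],[0,0,0.73],[0,0,0.88],[0,0,0.94],[0,0,0.94]], dr=[[0,0,0],[0,0,0],[0,0,0],[0,0,0],[0,0,0],[0,0,0],[0,0,0],[0,0,0]], gripper=[0,0,0,0,0,0,0,0])

```text
clock: 8.47
eef_pos: [482.0, 339.7, 380.6]
eef_rot: [3.14, -0.007, 0.809]
wrist_force: [0.9, 0.1, -0.8]
finger_gap: 16.0
finger_force: 20.0
```

```bash
python3 - <<'E'
from h import *
s=read_state();m=camera_model("wrist");a=camera("wrist")[:,:,::-1].copy()
cv2.imwrite("pics/w5.png",a)
print(s["clock"],s["eef_pos"].round(1),np.degrees(s["eef_rot"]).round(2),s["finger_gap"],s["joints"].round(2))
p=s["eef_pos"];yw=s["eef_rot"][2]
d=np.array([np.cos(yw),np.sin(yw),0]);l=np.array([-d[1],d[0],0]);o=p+[0,0,-134]-3*d
for x,y in[(28,-20),(28,0),(28,20),(0,27),(0,-27),(-28,0)]:print(x,y,proj(m,o+x*d+y*l).round(1))
hsv=cv2.cvtColor(a,cv2.COLOR_BGR2HSV)
u,v=proj(m,o+28*d).astype(int)
for uu in range(u-30,u+31,6):
    print(uu,v,[tuple(int(q) for q in hsv[vv,uu]) for vv in range(v-12,v+14,3)])
E
```

```text
8.4667 [482.  339.7 380.6] [179.9   -0.38  46.37] 16.022467372398655 [0.55 0.34 1.28 0.   1.51 1.31]
28 -20 [354.  226.3]
28 0 [318.2 226.3]
28 20 [282.4 226.3]
0 27 [271.3 273.7]
0 -27 [365.  273.7]
-28 0 [318.2 318.3]
288 226 [(23, 83, 246), (21, 90, 246), (21, 93, 234), (21, 94, 245), (20, 61, 180), (22, 29, 205), (21, 28, 209), (21, 28, 213), (21, 27, 218)]
294 226 [(24, 82, 246), (23, 81, 246), (22, 87, 247), (20, 92, 244), (21, 31, 166), (21, 29, 201), (22, 28, 206), (22, 27, 211), (22, 26, 215)]
300 226 [(22, 87, 246), (23, 83, 246), (24, 79, 246), (23, 83, 248), (21, 30, 168), (22, 29, 199), (22, 28, 203), (23, 27, 208), (22, 26, 213)]
306 226 [(21, 90, 246), (21, 90, 247), (22, 87, 247), (23, 83, 249), (21, 29, 168), (22, 29, 199), (22, 27, 205), (22, 27, 209), (21, 27, 215)]
312 226 [(21, 90, 247), (21, 90, 247), (21, 90, 246), (21, 89, 249), (20, 28, 163), (21, 29, 201), (22, 28, 206), (21, 28, 211), (21, 28, 215)]
318 226 [(19, 113, 138), (20, 109, 145), (20, 111, 145), (20, 113, 142), (24, 28, 176), (22, 28, 202), (22, 28, 206), (22, 28, 210), (22, 26, 213)]
324 226 [(20, 112, 161), (20, 111, 140), (20, 112, 144), (20, 111, 145), (22, 26, 174), (21, 30, 203), (21, 30, 207), (21, 28, 211), (21, 28, 215)]
330 226 [(21, 94, 233), (20, 110, 148), (20, 110, 141), (20, 114, 141), (22, 31, 148), (21, 29, 204), (22, 27, 207), (22, 27, 211), (21, 27, 214)]
336 226 [(21, 92, 248), (19, 118, 128), (20, 110, 137), (20, 112, 141), (23, 29, 149), (21, 29, 205), (21, 26, 208), (23, 29, 211), (21, 27, 215)]
342 226 [(20, 109, 147), (19, 111, 147), (20, 110, 142), (20, 114, 130), (22, 28, 162), (22, 28, 204), (22, 27, 207), (21, 29, 211), (21, 28, 213)]
348 226 [(20, 108, 146), (20, 111, 145), (20, 111, 147), (20, 111, 145), (21, 39, 150), (23, 28, 203), (22, 28, 206), (22, 28, 209), (21, 29, 213)]
```

View pics/w5.png

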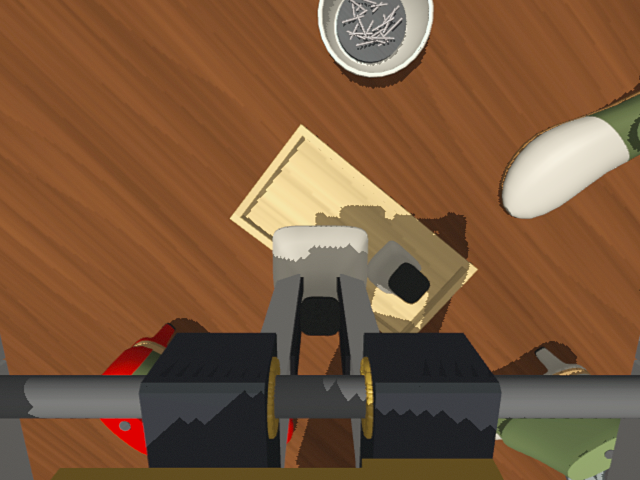

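w5 shows the heel held level between the fingers, its breast edge at row 226 as predicted and its sides at columns ≈273–368. I'll measure its lateral offset in the hand numerically.

```bash
python3 - <<'E'
from h import *
import json
s=read_state();m=camera_model("wrist");a=cv2.imread("pics/w5.png");hsv=cv2.cvtColor(a,cv2.COLOR_BGR2HSV)
mk=((hsv[...,1]<60)&(hsv[...,2]>70))
p=s["eef_pos"];yw=s["eef_rot"][2];d=np.array([np.cos(yw),np.sin(yw)]);l=np.array([-d[1],d[0]])
f=lambda u,v,z=2:np.round([(onz(m,u,v,p[2]-134+z)[:2]-p[:2])@d,(onz(m,u,v,p[2]-134+z)[:2]-p[:2])@l],1)
for v in(234,238,242,246,250,254,258):
    r=mk[v];i=320
    while r[i]:i-=1
    j=320
    while r[j]:j+=1
    print(v,i+1,j-1,f(i+.5,v),f(j-.5,v))
for u in range(284,360,8):
    v=245
    while mk[v,u]:v-=1
    print(u,v+1,f(u,v+.5))
E
```

```text
234 274 366 [20.6 24.9] [ 20.6 -26.8]
238 272 367 [18.3 26.1] [ 18.3 -27.4]
242 273 367 [16.  25.6] [ 16.  -27.5]
246 273 367 [13.6 25.7] [ 13.7 -27.5]
250 273 367 [11.3 25.8] [ 11.3 -27.6]
254 273 366 [ 9.  25.8] [  9.  -27.1]
258 273 366 [ 6.6 25.9] [  6.6 -27.2]
284 227 [24.9 19. ]
292 226 [25.4 14.6]
300 226 [25.4 10.1]
308 226 [25.4  5.7]
316 226 [25.4  1.3]
324 225 [26.  -3.1]
332 226 [25.4 -7.5]
340 226 [ 25.4 -12. ]
348 226 [ 25.4 -16.4]
356 227 [ 24.9 -20.8]
```

Call:
carry_out(slide=[[0.052,-0.73,0],[0.052,-0.73,0],[0.052,-0.73,0],[0.052,-0.73,0],[0.052,-0.73,0],[0.052,-0.73,0]], dr=[[0,0,-0.1],[0,0,-0.1],[0,0,-0.1],[0,0,-0.1],[0,0,-0.1],[0,0,-0.1]], gripper=[0,0,0,0,0,0])

```text
clock: 9.02
eef_pos: [494.8, 153.9, 374.4]
eef_rot: [3.141, 0.003, 0.17]
wrist_force: [-0.1, -0.2, 0.0]
finger_gap: 16.1
finger_force: 20.0
```

Call:
carry_out(slide=[[0.052,-0.73,0],[0.052,-0.73,0],[0.052,-0.73,0],[0.052,-0.73,0],[0.052,-0.73,0],[0.052,-0.73,0]], dr=[[0,0,-0.1],[0,0,-0.1],[0,0,-0.1],[0,0,-0.1],[0,0,-0.1],[0,0,-0.1]], gripper=[0,0,0,0,0,0])

```text
clock: 9.52
eef_pos: [507.8, -27.9, 374.3]
eef_rot: [3.14, 0.002, -0.456]
wrist_force: [-0.3, -0.0, -1.7]
finger_gap: 16.2
finger_force: 20.0
```

Call:
carry_out(slide=[[0.052,-0.73,0],[0.052,-0.73,0],[0.052,-0.73,0],[0.052,-0.73,0],[0.052,-0.73,0],[0.052,-0.73,0],[0.052,-0.73,0],[0.052,-0.73,0]], dr=[[0,0,-0.102],[0,0,-0.102],[0,0,-0.102],[0,0,-0.102],[0,0,-0.102],[0,0,-0.102],[0,0,-0.102],[0,0,-0.102]], gripper=[0,0,0,0,0,0,0,0])

```text
clock: 10.18
eef_pos: [521.1, -206.4, 375.3]
eef_rot: [3.141, 0.001, -1.082]
wrist_force: [0.3, -0.3, -0.3]
finger_gap: 15.8
finger_force: 20.0
```

```bash
cat > rep.py <<'E'
from h import *
import sys
s=read_state();m=camera_model("wrist");a=camera("wrist")[:,:,::-1].copy();cv2.imwrite(sys.argv[1],a)
p=s["eef_pos"];print(s["clock"],p.round(1),np.degrees(s["eef_rot"]).round(2),s["finger_gap"],s["joints"].round(2))
yw=s["eef_rot"][2];d=np.array([np.cos(yw),np.sin(yw)]);l=np.array([-d[1],d[0]])
f=lambda u,v,z:np.round([(onz(m,u,v,z)[:2]-p[:2])@d,(onz(m,u,v,z)[:2]-p[:2])@l],1)
g=cv2.GaussianBlur(a,(3,3),0).astype(int)
C=np.array([520.0,-205.5,180]);e=np.radians(-62.3);D=np.array([np.cos(e),np.sin(e),0]);E_=np.array([-D[1],D[0],0])
print("seat pred breast",[proj(m,C+28.5*D+k*E_).round(1).tolist() for k in(-20,0,20)],"heel breast",[proj(m,np.r_[p[:2]+25*d+k*l,p[2]-134]).round(1).tolist() for k in(-20,0,20)])
# strong vertical transitions per column above the heel breast
vb=int(proj(m,np.r_[p[:2]+25*d,p[2]-134])[1])
for u in range(286,356,10):
    col=g[vb-110:vb+12,u];df=np.abs(np.diff(col,axis=0)).sum(1)
    pk=[(vb-110+i+.5,int(df[i])) for i in range(1,len(df)-1) if df[i]>=15 and df[i]>=df[i-1] and df[i]>df[i+1]]
    print(u,pk)
E
python3 rep.py pics/w6.png
```

```text
10.1833 [ 521.1 -206.4  375.3] [ 1.7997e+02  7.0000e-02 -6.2010e+01] 15.84055436367602 [-0.44  0.28  1.38  0.    1.48  2.21]
seat pred breast [[349.0, 203.2], [320.6, 203.0], [292.3, 202.9]] heel breast [[355.5, 225.8], [319.7, 225.8], [283.8, 225.8]]
286 [(162.5, 65), (167.5, 28), (170.5, 36), (174.5, 21), (179.5, 22), (185.5, 22), (191.5, 17), (201.5, 21), (205.5, 42), (211.5, 115), (215.5, 56), (218.5, 55), (221.5, 56), (223.5, 49), (226.5, 68)]
296 [(202.5, 45), (225.5, 49)]
306 [(202.5, 44), (225.5, 48)]
316 [(202.5, 43), (225.5, 50)]
326 [(202.5, 43), (225.5, 49)]
336 [(202.5, 44), (225.5, 53)]
346 [(202.5, 48), (225.5, 56)]
```

```bash
cat > rep2.py <<'E'
from h import *
import sys
s=read_state();m=camera_model("wrist");a=cv2.imread(sys.argv[1]);p=s["eef_pos"]
yw=s["eef_rot"][2];d=np.array([np.cos(yw),np.sin(yw)]);l=np.array([-d[1],d[0]]);hb=p[2]-133.4
f=lambda u,v,z:np.round([(onz(m,u,v,z)[:2]-p[:2])@d,(onz(m,u,v,z)[:2]-p[:2])@l],1)
g=cv2.GaussianBlur(a,(3,3),0).astype(int)
def tr(v,z):
    df=np.abs(np.diff(g[v],axis=0)).sum(1);o=[]
    for i in list(range(255,300))+list(range(340,385)):
        if df[i]>=30 and df[i]>=df[i-1] and df[i]>df[i+1]:o.append((i+.5,int(df[i]),float(f(i+.5,v,z)[1])))
    print(v,o)
r=[int(x) for x in sys.argv[2:]]
print("seat");[tr(v,180) for v in r]
print("heel");[tr(v,hb+2) for v in(240,246,252)]
print("breast seat",f(316,202.5,180),"heel",f(316,225.5,hb+1))
E
python3 rep2.py pics/w6.png 206 209 212 215 218 221
```

```text
seat
206 [(268.5, 155, 36.3), (284.5, 150, 24.9), (359.5, 90, -28.2), (366.5, 69, -33.1), (372.5, 78, -37.4)]
209 [(268.5, 144, 36.3), (284.5, 130, 25.0), (358.5, 56, -27.5), (365.5, 76, -32.5), (368.5, 55, -34.6), (371.5, 59, -36.7), (375.5, 47, -39.6)]
212 [(269.5, 140, 35.7), (286.5, 71, 23.6), (358.5, 43, -27.6), (361.5, 82, -29.7), (373.5, 60, -38.2), (380.5, 30, -43.2)]
215 [(270.5, 122, 35.0), (286.5, 113, 23.7), (358.5, 71, -27.6), (363.5, 71, -31.2), (373.5, 58, -38.3), (383.5, 44, -45.4)]
218 [(271.5, 135, 34.4), (286.5, 86, 23.7), (358.5, 154, -27.7), (366.5, 99, -33.4), (372.5, 45, -37.7), (384.5, 41, -46.2)]
221 [(272.5, 144, 33.8), (286.5, 114, 23.7), (358.5, 136, -27.7), (368.5, 153, -34.9), (383.5, 46, -45.6)]
heel
240 [(272.5, 56, 26.3), (367.5, 61, -26.6)]
246 [(271.5, 109, 26.9), (274.5, 55, 25.3), (367.5, 61, -26.7)]
252 [(272.5, 55, 26.5), (367.5, 60, -26.8)]
breast seat [27.6  2.6] heel [25.6  2.1]
```

Call:
carry_out(slide=[[0.001,-0.004,-0.06],[0.001,-0.004,-0.11],[0.001,-0.004,-0.145],[0.001,-0.004,-0.145],[0.001,-0.004,-0.145],[0.001,-0.004,-0.145]], dr=[[0,0,0],[0,0,0],[0,0,0],[0,0,0],[0,0,0],[0,0,0]], gripper=[0,0,0,0,0,0])

```text
clock: 10.73
eef_pos: [521.2, -208.6, 340.7]
eef_rot: [-3.141, -0.001, -1.087]
wrist_force: [0.5, -1.0, 0.6]
finger_gap: 15.8
finger_force: 20.0
```

```bash
python3 rep.py pics/w7.png; python3 rep2.py pics/w7.png 210 214 218 222 ; python3 - <<'E'
import cv2
a=cv2.cvtColor(cv2.imread("pics/w7.png"),cv2.COLOR_BGR2HSV)
for v in(212,216,220):print(v,[(u,*map(int,a[v,u])) for u in range(266,294,2)]);print([(u,*map(int,a[v,u])) for u in range(352,370,2)])
E
```

```text
10.7333 [ 521.2 -208.6  340.7] [-1.7996e+02 -5.0000e-02 -6.2280e+01] 15.836012547713365 [-0.45  0.3   1.43  0.    1.41  2.21]
seat pred breast [[351.5, 216.3], [319.4, 216.3], [287.3, 216.3]] heel breast [[355.8, 226.3], [320.0, 226.3], [284.2, 226.3]]
286 [(216.5, 45), (226.5, 52)]
296 [(215.5, 48), (225.5, 50)]
306 [(215.5, 50), (225.5, 49)]
316 [(215.5, 44), (225.5, 51)]
326 [(215.5, 43), (225.5, 49)]
336 [(215.5, 45), (225.5, 52)]
346 [(215.5, 46), (225.5, 57)]
seat
210 [(263.5, 143, 35.1), (278.5, 165, 25.7), (361.5, 82, -25.8), (363.5, 41, -27.0), (376.5, 81, -35.1)]
214 [(263.5, 140, 35.1), (278.5, 168, 25.8), (360.5, 141, -25.2), (365.5, 103, -28.3), (375.5, 78, -34.5)]
218 [(264.5, 153, 34.6), (279.5, 186, 25.3), (282.5, 36, 23.4), (358.5, 45, -24.0), (369.5, 127, -30.9), (372.5, 65, -32.8), (376.5, 73, -35.3)]
222 [(265.5, 129, 34.1), (278.5, 125, 25.9), (361.5, 58, -26.0), (377.5, 62, -36.0)]
heel
240 [(272.5, 56, 26.4), (367.5, 64, -26.4)]
246 [(271.5, 80, 27.1), (367.5, 61, -26.6)]
252 [(272.5, 59, 26.6), (367.5, 60, -26.7)]
breast seat [33.9  2.5] heel [25.9  2.2]
212 [
[... 688 characters left out ...]
17, 112, 148), (290, 17, 113, 153), (292, 18, 113, 160)]
[(352, 17, 114, 147), (354, 23, 94, 120), (356, 34, 83, 104), (358, 41, 77, 99), (360, 40, 77, 89), (362, 105, 6, 81), (364, 73, 12, 148), (366, 73, 16, 147), (368, 77, 12, 146)]
220 [(266, 84, 10, 249), (268, 68, 8, 249), (270, 69, 7, 247), (272, 69, 7, 247), (274, 64, 8, 249), (276, 69, 7, 249), (278, 79, 8, 255), (280, 18, 86, 157), (282, 17, 112, 175), (284, 17, 110, 174), (286, 17, 111, 173), (288, 17, 111, 173), (290, 17, 111, 173), (292, 17, 110, 174)]
[(352, 17, 112, 173), (354, 17, 112, 173), (356, 17, 110, 174), (358, 17, 112, 176), (360, 19, 109, 136), (362, 105, 6, 91), (364, 90, 3, 90), (366, 120, 3, 90), (368, 90, 3, 88)]
```

Call:
carry_out(slide=[[-0.001,0.002,-0.02],[-0.001,0.002,-0.04],[-0.001,0.002,-0.055],[-0.001,0.002,-0.062],[-0.001,0.002,-0.062],[-0.001,0.002,-0.062],[-0.001,0.002,-0.062],[-0.001,0.002,-0.062]], dr=[[0,0,0],[0,0,0],[0,0,0],[0,0,0],[0,0,0],[0,0,0],[0,0,0],[0,0,0]], gripper=[0,0,0,0,0,0,0,0])

```text
clock: 11.45
eef_pos: [520.8, -208.5, 324.6]
eef_rot: [-3.141, -0.0, -1.088]
wrist_force: [-0.6, 0.7, -0.2]
finger_gap: 15.8
finger_force: 20.0
```

```bash
python3 rep.py pics/w8.png; python3 - <<'E'
from h import *
for i in range(4):
    camera("scene");s=read_state();print(s["eef_pos"].round(2),np.degrees(s["eef_rot"]).round(2),s["qd"].round(3).max())
a=camera("scene");cv2.imwrite("pics/s2.png",a[:,:,::-1])
# scene: vertical gap heel bottom back / seat
m=camera_model("scene");h=cv2.cvtColor(a,cv2.COLOR_RGB2HSV)
C=np.array([520,-206,180.])
D=np.array([.465,-.885,0]);L=np.array([.885,.465,0])
for k in(-10,0,10,20):
    q=C+28.5*D+0*L
    u,v=proj(m,C+27*L+k*D);u2,v2=proj(m,C+27*L+k*D+[0,0,10]);print(k,u.round(1),v.round(1),v2.round(1),[(r,*map(int,h[r,int(round(u))])) for r in range(int(v2)-5,int(v)+5)])
E
```

```text
11.45 [ 520.8 -208.5  324.6] [-1.7999e+02 -2.0000e-02 -6.2350e+01] 15.838798593419314 [-0.45  0.31  1.46 -0.    1.37  2.21]
seat pred breast [[352.9, 221.3], [318.6, 221.3], [284.3, 221.3]] heel breast [[355.7, 226.2], [319.8, 226.2], [284.0, 226.1]]
286 [(221.5, 39), (226.5, 51)]
296 [(220.5, 48), (225.5, 48)]
306 [(220.5, 44), (225.5, 49)]
316 [(220.5, 41), (225.5, 51)]
326 [(220.5, 43), (225.5, 50)]
336 [(220.5, 43), (225.5, 53)]
346 [(220.5, 45), (225.5, 54)]
[ 520.78 -208.5   324.53] [-1.7999e+02 -1.0000e-02 -6.2350e+01] 0.002
[ 520.77 -208.49  324.53] [-1.7999e+02 -1.0000e-02 -6.2350e+01] 0.0
[ 520.77 -208.48  324.47] [-179.99   -0.    -62.35] 0.003
[ 520.77 -208.49  324.48] [-1.800e+02 -1.000e-02 -6.235e+01] 0.001
-10 267.6 246.8 243.8 [(238, 20, 43, 212), (239, 17, 37, 205), (240, 19, 37, 195), (241, 17, 38, 170), (242, 17, 53, 129), (243, 16, 113, 108), (244, 16, 144, 133), (245, 16, 147, 211), (246, 14, 138, 111), (247, 15, 115, 109), (248, 19, 69, 104), (249, 36, 64, 60), (250, 42, 102, 55)]
0 264.3 249.1 246.1 [(241, 20, 41, 225), (242, 17, 45, 215), (243, 19, 45, 206), (244, 19, 37, 194), (245, 19, 40, 161), (246, 17, 70, 116), (247, 15, 133, 90), (248, 16, 136, 92), (249, 15, 141, 123), (250, 15, 140, 146), (251, 23, 117, 74), (252, 32, 111, 46), (253, 41, 77, 56)]
10 260.9 251.4 248.5 [(243, 23, 44, 123), (244, 16, 44, 123), (245, 18, 43, 154), (246, 19, 42, 193), (247, 21, 43, 161), (248, 16, 69, 118), (249, 15, 131, 97), (250, 16, 143, 93), (251, 15, 133, 125), (252, 15, 132, 153), (253, 19, 103, 79), (254, 36, 125, 53), (255, 39, 88, 58)]
20 257.5 253.8 250.9 [(245, 16, 43, 124), (246, 21, 43, 124), (247, 20, 39, 150), (248, 19, 43, 203), (249, 20, 41, 170), (250, 16, 74, 120), (251, 17, 125, 96), (252, 16, 137, 99), (253, 16, 138, 96), (254, 17, 139, 92), (255, 22, 99, 67), (256, 36, 91, 56), (257, 44, 96, 56)]
```

Call:
carry_out(slide=[[0,0,-0.004],[0,0,-0.004],[0,0,-0.004],[0,0,-0.004],[0,0,-0.004],[0,0,-0.004]], dr=[[0,0,0],[0,0,0],[0,0,0],[0,0,0],[0,0,0],[0,0,0]], gripper=[0,0,0,0,0,0])

```text
clock: 12.25
eef_pos: [520.8, -208.5, 323.4]
eef_rot: [-3.142, -0.0, -1.088]
wrist_force: [0.0, 0.1, -0.4]
finger_gap: 15.8
finger_force: 20.0
```

```bash
python3 -c "
from cell import *
s=read_state();print(s['eef_pos'],s['eef_rot'],s['qd'].max(),s['finger_gap'])
print(sign_off())"
```

```text
[ 520.7594993  -208.49523891  323.40594644] [-3.14156146e+00 -1.64272534e-05 -1.08826280e+00] 0.0006441752115830449 15.823763401719214
the job is handed in; nothing more can be done
None
```

The job is handed in: the slim heel, matching the mate next to the jack, is held still and level about 10 mm above the seat, lined up to within about 1 mm and 1° by my measurements, breast to the toe; the wrist force stayed near zero throughout, and the clock read 12.25 s at the last move.

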